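# Flip the ware-tray tags to match the stock

## Task

Each of the four ware trays has a hinged tag at its end. With a fingertip, push over whichever tags are wrong, so that only the trays with a bowl in both places show the round disc (tag leaning towards the bowls) and every other tray shows the two bars (tag leaning away from the bowls). Pick nothing up, and leave the bowls, stilts and the other things on the bench where they are.

Things in the scene. Friction and masses are not known exactly. Their poses are not given: they have to be found in the camera images.
- tray_a: fixed plywood tray, 290 x 100 x 12 mm; origin: centre of underside; x runs along it from tag end (robot side) to bowl end. Bowl places centred at x = 30 and 103 mm, on its top (z = 12 mm), in a lip 20 mm high from x = -15 to 145 mm. Tag hinge axis along y at x = -95, z = 40 mm, between posts 48 mm high at y = +-42 mm. Trays lie side by side, in any order
- tag_a (a joint): lean of tray_a's tag: 0 upright; stop +0.7 leaning to the bowls, round disc (full) up; stop -0.7 leaning to the robot, two bars (not full) up. Wooden plate 64 mm wide, 6 thick, with a rounded 10 mm bead along its free edge, reaching 55 mm from the hinge; on a stop its edge is 80 mm over the table, 35 mm sideways of the hinge. 50 g, swings freely; past upright it falls to the other stop by itself
- tray_b: fixed plywood tray, 290 x 100 x 12 mm; origin: centre of underside; x runs along it from tag end (robot side) to bowl end. Bowl places centred at x = 30 and 103 mm, on its top (z = 12 mm), in a lip 20 mm high from x = -15 to 145 mm. Tag hinge axis along y at x = -95, z = 40 mm, between posts 48 mm high at y = +-42 mm. Trays lie side by side, in any order
- tag_b (a joint): lean of tray_b's tag: 0 upright; stop +0.7 leaning to the bowls, round disc (full) up; stop -0.7 leaning to the robot, two bars (not full) up. Wooden plate 64 mm wide, 6 thick, with a rounded 10 mm bead along its free edge, reaching 55 mm from the hinge; on a stop its edge is 80 mm over the table, 35 mm sideways of the hinge. 50 g, swings freely; past upright it falls to the other stop by itself
- tray_c: fixed plywood tray, 290 x 100 x 12 mm; origin: centre of underside; x runs along it from tag end (robot side) to bowl end. Bowl places centred at x = 30 and 103 mm, on its top (z = 12 mm), in a lip 20 mm high from x = -15 to 145 mm. Tag hinge axis along y at x = -95, z = 40 mm, between posts 48 mm high at y = +-42 mm. Trays lie side by side, in any order
- tag_c (a joint): lean of tray_c's tag: 0 upright; stop +0.7 leaning to the bowls, round disc (full) up; stop -0.7 leaning to the robot, two bars (not full) up. Wooden plate 64 mm wide, 6 thick, with a rounded 10 mm bead along its free edge, reaching 55 mm from the hinge; on a stop its edge is 80 mm over the table, 35 mm sideways of the hinge. 50 g, swings freely; past upright it falls to the other stop by itself
- tray_d: fixed plywood tray, 290 x 100 x 12 mm; origin: centre of underside; x runs along it from tag end (robot side) to bowl end. Bowl places centred at x = 30 and 103 mm, on its top (z = 12 mm), in a lip 20 mm high from x = -15 to 145 mm. Tag hinge axis along y at x = -95, z = 40 mm, between posts 48 mm high at y = +-42 mm. Trays lie side by side, in any order
- tag_d (a joint): lean of tray_d's tag: 0 upright; stop +0.7 leaning to the bowls, round disc (full) up; stop -0.7 leaning to the robot, two bars (not full) up. Wooden plate 64 mm wide, 6 thick, with a rounded 10 mm bead along its free edge, reaching 55 mm from the hinge; on a stop its edge is 80 mm over the table, 35 mm sideways of the hinge. 50 g, swings freely; past upright it falls to the other stop by itself
- bowl_1: loose small white ceramic bowl with pink bands, standing upside down in one of the tray places: rim 66 mm across below, foot 30 mm across on top, 56 mm high, about 160 g. Origin: centre of its underside. All six are alike
- bowl_2: loose small white ceramic bowl with pink bands, standing upside down in one of the tray places: rim 66 mm across below, foot 30 mm across on top, 56 mm high, about 160 g. Origin: centre of its underside. All six are alike
- bowl_3: loose small white ceramic bowl with pink bands, standing upside down in one of the tray places: rim 66 mm across below, foot 30 mm across on top, 56 mm high, about 160 g. Origin: centre of its underside. All six are alike
- bowl_4: loose small white ceramic bowl with pink bands, standing upside down in one of the tray places: rim 66 mm across below, foot 30 mm across on top, 56 mm high, about 160 g. Origin: centre of its underside. All six are alike
- bowl_5: loose small white ceramic bowl with pink bands, standing upside down in one of the tray places: rim 66 mm across below, foot 30 mm across on top, 56 mm high, about 160 g. Origin: centre of its underside. All six are alike
- bowl_6: loose small white ceramic bowl with pink bands, standing upside down in one of the tray places: rim 66 mm across below, foot 30 mm across on top, 56 mm high, about 160 g. Origin: centre of its underside. All six are alike
- stilt_1: loose three-armed terracotta kiln stilt, about 50 mm across and 14 mm high, about 30 g, left in a tray place where a bowl is missing. Origin: centre of its underside
- stilt_2: loose three-armed terracotta kiln stilt, about 50 mm across and 14 mm high, about 30 g, left in a tray place where a bowl is missing. Origin: centre of its underside
- brush: loose brush with yellow handle, 170 mm long, lying on the bench between the robot and the trays. Origin: middle of its underside
- jar: loose closed jar, 40 mm across, 42 mm high, in front of the trays. Origin: centre of its underside
- dish: loose blue dish, 70 mm across, 25 mm high, in front of the trays. Origin: centre of its underside
- beaker: loose steel beaker, 80 mm across, 110 mm high, on the left of the bench. Origin: centre of its underside
- eraser: loose white eraser, 45 x 22 x 13 mm, in front of the trays. Origin: centre of its underside
- spatula: loose spatula, 200 mm long, lying on the right of the bench. Origin: middle of its underside

How it is judged:
By the outcome, as a careful person would: the job done as asked, in the order asked, and still so for the second after the job is handed in, with the robot touching nothing.
It also fails if it takes over 58 s, if anything falls off the work surface, if the arm or the gripper's body presses on something with over 40 N, if the wrist force passes 120 N, or if a joint passes its speed limit or range.

## Robot

A 6-joint arm with a two-finger parallel gripper is mounted at the origin on the work surface. World frame = base frame: x ahead of the robot, y to its left, z up, the work surface at z = 0. Lengths are in m, angles in rad, forces in N, time in s.
With the tool pointing down it reaches from about 0.35 to 0.975 m from the base axis. Payload 4.9 kg.
Tool frame: the origin (TCP) lies between the finger pads; the fingertips stand 22 mm ahead of it and the grasp point (between the pads) lies 3 mm ahead of it; z points along the fingers, y is the line along which they close (so a half turn about z gives the same grasp; the last joint's range is limited). The gripper opens to 85 mm and grips with 20 to 120 N. Pads are 22 mm wide; open, the fingers measure 114 mm over their backs; the gripper's body (76 mm by 85 mm) begins 54 mm behind the grasp point. The pads swing forward as they close: fully open they stand 13 mm farther back than shut.
Start: joints at [1.12, 0.053, 1.613, -0, 1.476, -0.119], TCP at [0.204, 0.591, 0.253] pointing down, gripper open.
Joint ranges: [-3.01, 3.01], [-1.01, 2.22], [0.06, 2.58], [-1.02, 4.17], [0.09, 2.62], [-3.14, 3.14]. Speed limits (rad/s): [2.57, 2.57, 3.14, 3.14, 3.14, 3.14].

## Interface

Orientations are given as a unit quaternion [w, x, y, z].
In Python, from plant import state, grab_frame, get_calibration, job_done, recognise, regions_of gives the robot as it stands.
- The arm moves only by the tool apply_moves, never from a script. Its argument "targets" is a list of rows, each an object with "translation": the shift along the tool's x, y, z normalised to -1 to 1, where 1 is 100 mm, a list of three; "twist": the turn about the tool's z normalised to -1 to 1, where 1 is 0.1 rad; "hand": the opening, from 0 (shut) to 1 (fully open). A call has 1 to 8 rows; each row shifts and turns the commanded pose from where the row before left it, along the tool's axes as they then stand; what a row does not reach is not made up. A row lasts 1/10 s, in which the tool goes at most 50 mm and 8.59 degrees, less where a joint would pass 70% of its speed; a pose out of reach is approached as far as the arm can. A call with a number of a shift or a turn outside -1 to 1 is refused whole. A call with a gripper value outside its range is refused whole. The fingers move at their own pace and stop on an object; the grip force is fixed at half the most. Time passes only in rows, so rows that do not move let the fingers close. It gives the time, the measured TCP pose, the force, the opening and the grip force at its end, in the units of the state.
- state(): the state, without advancing time (a new reading comes with each control period).
- grab_frame(name): name is "side" or "top"; returns the picture (384x512x3 uint8, red, green, blue); there is no depth.
- get_calibration(name): a dict with "camera_matrix" (3x3 intrinsics, pixels), "pose" (4x4, takes a point from camera to world coordinates). Camera axes: x right, y up, looking along -z (the intrinsics and any distortion apply to the point x, -y, -z); pixel columns grow to the right and rows downward; lengths in m; the calibration is good to about 2 mm. A picture is of the moment at which its call begins. get_calibration takes no time and is no camera call.
- job_done(): hands the job in; it is judged then, once.
Trained networks look in the newest picture that a camera, given by its name, has taken for a name from the list of things; names that differ only in an ending like _2 or _b are one class to them, and where a whole thing is asked for, a point or a joint stands for the part that bears it (a point fixed in the world has none). Each returns a list of dicts, best first, with "score" (0 to 1); they miss things now and then, are a little off and sometimes report something else, mostly with a low value. They report only what shows in the picture. A call takes as long as a camera call.
- recognise(camera, query): "point" ([x, y, z] in m, in world coordinates, good to about 4 mm: the middle of the surface that is visible of it).
- regions_of(camera, query): "pixels" (384x512 bool, what is visible of it).
The state is a dict: "time": time; "joint_pos": joint angles; "joint_vel": joint speeds; "joint_efforts": joint torques, N m; "tool_pos": TCP position; "tool_rot": TCP orientation; "contact_force": force on the tool from outside, world axes, zero at the start; "ft_torque": the same for the moment, N m; "gripper_width": opening from 0.0 (shut) to 1.0 (fully open); "grasp_force": force on a finger pad.
Only numpy, scipy, OpenCV 4.12 (cv2) and the standard library are available. Lean on these libraries where they do the work, as an engineer would, in place of code of your own. Each camera call takes 0.05 s, during which the arm holds its last target. There are 200 camera calls.

## Working session

There is one attempt and no reset: what is moved stays moved. The work goes in short steps, Python scripts to look and compute and a tool call to move; the robot and the scene stay as the last step left them, time stands still between calls to the robot, and variables do not carry over. Pictures are saved under pics/ and viewed, at most 10 in all, crops included, and the job is handed in when it is done.

Besides the shell and the picture viewer there is one more tool, called after "Emit:" as name([rows], argument=value, ...), one row to a line, values as JSON. apply_moves: Moves the arm, as the interface text tells. Its arguments: {"type":"object","properties":{"targets":{"type":"array"}},"required":["targets"]}

```bash
mkdir -p pics; python3 - <<'E'
from plant import *
import cv2,numpy as np
for c in("top","side"):
    f=grab_frame(c); cv2.imwrite(f"pics/{c}0.png",cv2.resize(f[:,:,::-1],(800,600)))
    k=get_calibration(c);print(c,np.round(k["camera_matrix"],1).tolist(),np.round(k["pose"],3).tolist())
    for q in("tray_a","tag_a","bowl_1","stilt_1","brush","jar","dish","eraser","beaker"):
        if c=="side" and q not in("tag_a","bowl_1","stilt_1"):continue
        print(q,[(np.round(d["point"],3).tolist(),round(d["score"],2)) for d in recognise(c,q)])
s=state();print(s["time"],s["tool_pos"],s["tool_rot"])
E
```

```text
top [[488.3, 0.0, 259.8], [0.0, 488.3, 198.2], [0.0, 0.0, 1.0]] [[-0.027, 0.998, -0.063, 0.42], [-1.0, -0.026, 0.015, 0.014], [0.013, 0.063, 0.998, 1.848], [0.0, 0.0, 0.0, 1.0]]
tray_a [([0.575, -0.08, 0.008], 0.92), ([0.544, 0.07, 0.015], 0.79), ([0.604, 0.229, 0.015], 0.78), ([0.56, -0.237, 0.012], 0.59)]
tag_a [([0.486, 0.074, 0.061], 0.71), ([0.477, -0.242, 0.066], 0.57), ([0.558, 0.235, 0.064], 0.49)]
bowl_1 [([0.734, 0.235, 0.052], 0.82), ([0.624, -0.073, 0.049], 0.81), ([0.664, 0.236, 0.051], 0.72), ([0.693, -0.239, 0.052], 0.59), ([0.658, 0.075, 0.052], 0.58), ([0.621, -0.24, 0.053], 0.48)]
stilt_1 [([0.56, 0.232, 0.063], 0.69), ([0.69, -0.242, 0.054], 0.57), ([0.696, -0.069, 0.024], 0.55), ([0.594, 0.074, 0.023], 0.55)]
brush [([0.38, 0.003, 0.016], 0.56), ([0.6, 0.231, 0.013], 0.41), ([0.558, 0.232, 0.064], 0.33)]
jar [([0.66, 0.075, 0.052], 0.61), ([0.56, -0.235, 0.011], 0.6), ([0.36, 0.167, 0.04], 0.52), ([0.623, -0.072, 0.049], 0.35)]
dish [([0.484, 0.072, 0.064], 0.71), ([0.36, -0.159, 0.012], 0.58)]
eraser [([0.359, 0.12, 0.017], 0.64), ([0.479, -0.084, 0.064], 0.53)]
beaker [([0.62, 0.512, 0.057], 0.66)]
side [[360.8, 0.0, 255.2], [0.0, 360.8, 186.3], [0.0, 0.0, 1.0]] [[0.97, 0.18, -0.162, 0.394], [-0.242, 0.766, -0.596, -0.588], [0.017, 0.617, 0.787, 0.826], [0.0, 0.0, 0.0, 1.0]]
tag_a [([0.488, 0.066, 0.066], 0.8), ([0.483, -0.25, 0.064], 0.76), ([0.561, 0.226, 0.063], 0.66)]
bowl_1 [([0.66, 0.06, 0.042], 0.87), ([0.623, -0.09, 0.046], 0.85), ([0.618, -0.259, 0.055], 0.84), ([0.663, 0.219, 0.046], 0.71), ([0.738, 0.22, 0.042], 0.66), ([0.687, -0.256, 0.047], 0.65)]
stilt_1 [([0.591, 0.073, 0.019], 0.6)]
0.7 [0.20358807 0.59088542 0.2533191 ] [-9.41857772e-06  1.65155859e-01  9.86267480e-01  5.87895751e-07]
```

View pics/top0.png

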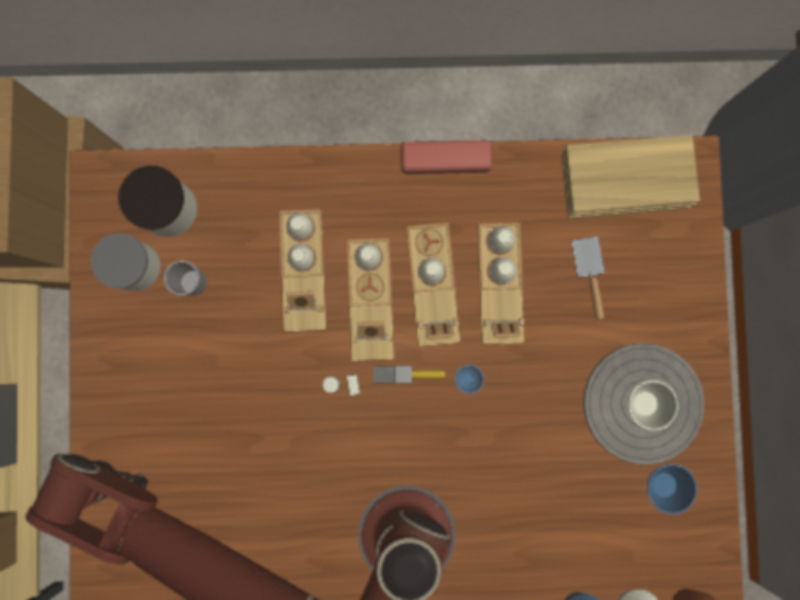

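View pics/side0.png

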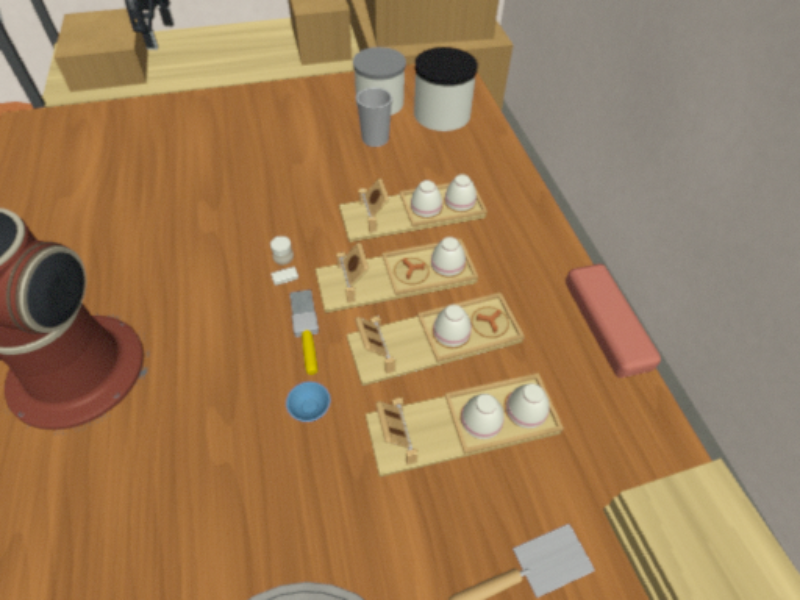

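Top view: from left to right, the tray at y≈0.235 is full and shows the disc (correct). The one at y≈0.07 has a stilt and shows the disc at (371,331), which is wrong. The one at y≈-0.08 has a stilt and shows bars (correct). The one at y≈-0.24 is full and shows bars at (505,328), which is wrong. The side view agrees, so I'll fit the two wrong trays.

```bash
python3 - <<'E'
from plant import *
import cv2,numpy as np
grab_frame("top");k=get_calibration("top");K=k["camera_matrix"];P=np.array(k["pose"])
for d in regions_of("top","tray_a"):
    m=d["pixels"].astype(np.uint8)
    (v,u)=np.nonzero(m)
    r=np.c_[(u-K[0][2])/K[0][0],-(v-K[1][2])/K[1][1],-np.ones(len(u))]@P[:3,:3].T
    w=P[:3,3]+r*((0.012-P[2,3])/r[:,2])[:,None]
    c,s,a=cv2.minAreaRect((w[:,:2]*1000).astype(np.float32))
    print(round(d["score"],2),len(u),np.round(c),np.round(s),round(a,1), "x",np.percentile(w[:,0],[1,99]).round(3))
E
```

```text
0.94 1688 [565.  75.] [289. 101.] 1.0 x [0.423 0.706]
0.88 1801 [598. -77.] [294. 104.] 4.2 x [0.453 0.741]
0.82 1515 [ 594. -243.] [104. 287.] 90.0 x [0.452 0.734]
0.79 1552 [641. 237.] [288. 101.] 0.9 x [0.499 0.782]
0.56 27 [597.  75.] [27. 21.] 80.3 x [0.585 0.606]
0.17 217 [486.  72.] [64. 45.] 88.5 x [0.463 0.509]
```

Emit:
apply_moves([
  {"translation": [0,0,0],"twist": 0.8,"hand": 0},
  {"translation": [0,0,0],"twist": 0.8,"hand": 0},
  {"translation": [0,0,0],"twist": 0.8,"hand": 0},
  {"translation": [0,0,0],"twist": 0.9,"hand": 0},
  {"translation": [0,0,0],"twist": 0,"hand": 0},
])

```text
time: 1.3
tool_pos: [0.2036, 0.5909, 0.2533]
tool_rot: [-0.0, 0.325, 0.946, 0.0]
contact_force: [0.4, -0.7, -0.2]
gripper_width: 0.145
grasp_force: 0.0
```

Emit:
apply_moves([
  {"translation": [0,0,0],"twist": -0.83,"hand": 0},
  {"translation": [0,0,0],"twist": -0.83,"hand": 0},
  {"translation": [0,0,0],"twist": -0.83,"hand": 0},
  {"translation": [0,0,0],"twist": -0.83,"hand": 0},
  {"translation": [0,0,0],"twist": -0.83,"hand": 0},
  {"translation": [0,0,0],"twist": -0.83,"hand": 0},
  {"translation": [0,0,0],"twist": -0.83,"hand": 0},
  {"translation": [0,0,0],"twist": -0.81,"hand": 0},
])

```text
time: 2.1
tool_pos: [0.2036, 0.5909, 0.2533]
tool_rot: [0.0, -0.003, 1.0, 0.0]
contact_force: [0.7, -0.3, 0.7]
gripper_width: -0.003
grasp_force: 0.0
```

Emit:
apply_moves([
  {"translation": [-0.24,-0.37,0],"twist": 0,"hand": 0},
  {"translation": [-0.24,-0.37,0],"twist": 0,"hand": 0},
  {"translation": [-0.24,-0.37,0],"twist": 0,"hand": 0},
  {"translation": [-0.24,-0.37,0],"twist": 0,"hand": 0},
  {"translation": [-0.24,-0.37,0],"twist": 0,"hand": 0},
  {"translation": [-0.24,-0.37,0],"twist": 0,"hand": 0},
  {"translation": [-0.24,-0.37,0],"twist": 0,"hand": 0},
  {"translation": [0,0,0],"twist": 0,"hand": 0},
])

```text
time: 2.9
tool_pos: [0.3739, 0.3286, 0.2535]
tool_rot: [0.001, 0.002, 1.0, -0.0]
contact_force: [-0.8, 0.0, 0.4]
gripper_width: -0.001
grasp_force: 0.0
```

Emit:
apply_moves([
  {"translation": [-0.24,-0.37,0],"twist": 0,"hand": 0},
  {"translation": [-0.24,-0.37,0],"twist": 0,"hand": 0},
  {"translation": [-0.24,-0.37,0],"twist": 0,"hand": 0},
  {"translation": [-0.24,-0.37,0],"twist": 0,"hand": 0},
  {"translation": [-0.24,-0.37,0],"twist": 0,"hand": 0},
  {"translation": [-0.24,-0.37,0],"twist": 0,"hand": 0},
  {"translation": [-0.24,-0.37,0],"twist": 0,"hand": 0},
  {"translation": [0,0,0],"twist": 0,"hand": 0},
])

```text
time: 3.7
tool_pos: [0.5416, 0.07, 0.2533]
tool_rot: [0.0, 0.001, 1.0, -0.001]
contact_force: [0.0, -0.2, -0.8]
gripper_width: 0.002
grasp_force: 0.0
```

Emit:
apply_moves([
  {"translation": [0,0,0.4],"twist": 0,"hand": 0},
  {"translation": [0,0,0.4],"twist": 0,"hand": 0},
  {"translation": [0,0,0.3],"twist": 0,"hand": 0},
  {"translation": [0,0,0.3],"twist": 0,"hand": 0},
  {"translation": [0,0,0.25],"twist": 0,"hand": 0},
  {"translation": [0,0,0],"twist": 0,"hand": 0},
  {"translation": [0,0,0],"twist": 0,"hand": 0},
])

```text
time: 4.4
tool_pos: [0.5395, 0.0739, 0.0885]
tool_rot: [-0.0, -0.001, 1.0, 0.0]
contact_force: [0.5, 0.7, -0.1]
gripper_width: 0.001
grasp_force: 0.0
```

Emit:
apply_moves([
  {"translation": [0.12,0,0],"twist": 0,"hand": 0},
  {"translation": [0.12,0,0],"twist": 0,"hand": 0},
  {"translation": [0.12,0,0],"twist": 0,"hand": 0},
  {"translation": [0.12,0,0],"twist": 0,"hand": 0},
  {"translation": [0.1,0,0],"twist": 0,"hand": 0},
  {"translation": [0.1,0,0],"twist": 0,"hand": 0},
  {"translation": [0.1,0,0],"twist": 0,"hand": 0},
  {"translation": [0.08,0,0],"twist": 0,"hand": 0},
])

```text
time: 5.2
tool_pos: [0.457, 0.0729, 0.0902]
tool_rot: [0.006, 0.0, 1.0, 0.0]
contact_force: [16.8, 1.5, 0.7]
gripper_width: 0.004
grasp_force: 6.8
```

The 17 N fits the fingertip pressing the tag on its far stop. I'll back off a little, lift and look.

Emit:
apply_moves([
  {"translation": [-0.1,0,0],"twist": 0,"hand": 0},
  {"translation": [0,0,0],"twist": 0,"hand": 0},
  {"translation": [0,0,-0.3],"twist": 0,"hand": 0},
  {"translation": [0,0,-0.3],"twist": 0,"hand": 0},
  {"translation": [0,0,-0.3],"twist": 0,"hand": 0},
  {"translation": [0,0,-0.3],"twist": 0,"hand": 0},
  {"translation": [0,0,0],"twist": 0,"hand": 0},
])

```text
time: 5.9
tool_pos: [0.4659, 0.0729, 0.213]
tool_rot: [0.004, -0.0, 1.0, -0.0]
contact_force: [-0.3, 0.3, 1.3]
gripper_width: -0.002
grasp_force: 0.0
```

Emit:
apply_moves([
  {"translation": [0.05,-0.4,0],"twist": 0,"hand": 0},
  {"translation": [0.05,-0.4,0],"twist": 0,"hand": 0},
  {"translation": [0.05,-0.4,0],"twist": 0,"hand": 0},
  {"translation": [0.05,-0.4,0],"twist": 0,"hand": 0},
  {"translation": [0.05,-0.4,0],"twist": 0,"hand": 0},
  {"translation": [0.05,-0.4,0],"twist": 0,"hand": 0},
  {"translation": [0.05,-0.4,0],"twist": 0,"hand": 0},
  {"translation": [0,-0.35,0],"twist": 0,"hand": 0},
])

```text
time: 6.7
tool_pos: [0.4273, -0.2434, 0.2067]
tool_rot: [-0.001, 0.0, 1.0, 0.001]
contact_force: [-0.6, -0.3, -0.6]
gripper_width: 0.004
grasp_force: 0.0
```

```bash
python3 - <<'E'
from plant import *
import cv2
f=grab_frame("side"); cv2.imwrite("pics/side1.png",cv2.resize(f[:,:,::-1],(800,600)))
print(state()["tool_pos"])
E
```

```text
[ 0.4274283  -0.24745092  0.20696647]
```

View pics/side1.png

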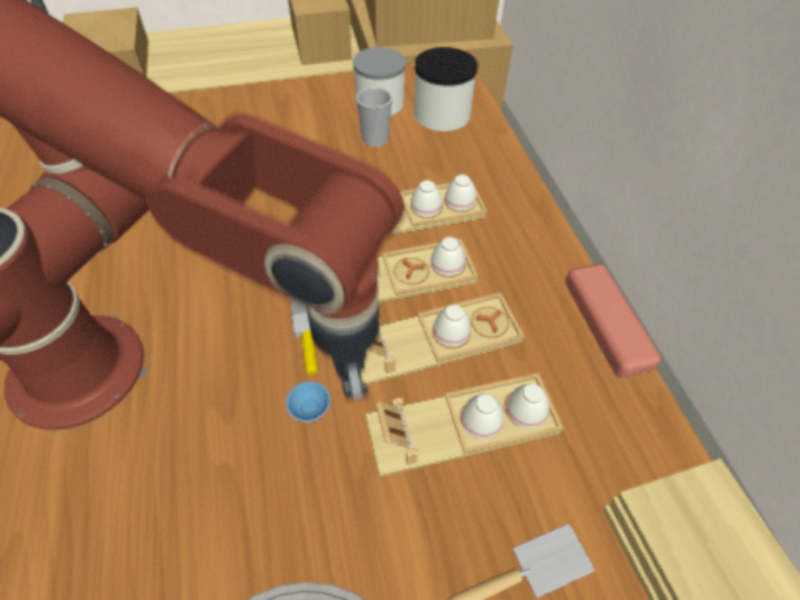

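The arm hides the first tag; I'll check it later. The second tag still shows bars at (395,425), and the fingertip stands ready on its robot side.

Emit:
apply_moves([
  {"translation": [0,0,0.3],"twist": 0,"hand": 0},
  {"translation": [0,0,0.3],"twist": 0,"hand": 0},
  {"translation": [0,0,0.3],"twist": 0,"hand": 0},
  {"translation": [0,0,0.29],"twist": 0,"hand": 0},
  {"translation": [0,0,0],"twist": 0,"hand": 0},
  {"translation": [0,0,0],"twist": 0,"hand": 0},
])

```text
time: 7.35
tool_pos: [0.4281, -0.2414, 0.0884]
tool_rot: [-0.001, -0.0, 1.0, 0.001]
contact_force: [0.6, 0.3, 0.6]
gripper_width: -0.001
grasp_force: 0.0
```

Emit:
apply_moves([
  {"translation": [-0.12,0,0],"twist": 0,"hand": 0},
  {"translation": [-0.12,0,0],"twist": 0,"hand": 0},
  {"translation": [-0.12,0,0],"twist": 0,"hand": 0},
  {"translation": [-0.1,0,0],"twist": 0,"hand": 0},
  {"translation": [-0.1,0,0],"twist": 0,"hand": 0},
  {"translation": [-0.1,0,0],"twist": 0,"hand": 0},
  {"translation": [-0.1,0,0],"twist": 0,"hand": 0},
  {"translation": [0,0,0],"twist": 0,"hand": 0},
])

```text
time: 8.15
tool_pos: [0.5059, -0.2421, 0.0894]
tool_rot: [0.0, -0.0, 1.0, -0.0]
contact_force: [-0.4, -0.2, -0.5]
gripper_width: 0.001
grasp_force: 0.0
```

Emit:
apply_moves([
  {"translation": [0.1,0,0],"twist": 0,"hand": 0},
  {"translation": [0,0,0],"twist": 0,"hand": 0},
  {"translation": [0,0,-0.3],"twist": 0,"hand": 0},
  {"translation": [0,0,-0.3],"twist": 0,"hand": 0},
  {"translation": [0,0,-0.3],"twist": 0,"hand": 0},
  {"translation": [0,0,-0.4],"twist": 0,"hand": 0},
  {"translation": [0,0,-0.4],"twist": 0,"hand": 0},
  {"translation": [0,0,0],"twist": 0,"hand": 0},
])

```text
time: 8.95
tool_pos: [0.4967, -0.2438, 0.2671]
tool_rot: [0.005, 0.0, 1.0, -0.004]
contact_force: [1.4, 0.3, 0.0]
gripper_width: -0.001
grasp_force: 0.0
```

Emit:
apply_moves([
  {"translation": [0.1,-0.4,0],"twist": 0,"hand": 0},
  {"translation": [0.1,-0.4,0],"twist": 0,"hand": 0},
  {"translation": [0.1,-0.4,0],"twist": 0,"hand": 0},
  {"translation": [0.1,-0.4,0],"twist": 0,"hand": 0},
  {"translation": [0.1,-0.4,0],"twist": 0,"hand": 0},
  {"translation": [0.1,-0.4,0],"twist": 0,"hand": 0},
  {"translation": [0.1,-0.4,0],"twist": 0,"hand": 0},
  {"translation": [0,0,0],"twist": 0,"hand": 0},
])

```text
time: 9.75
tool_pos: [0.422, -0.5257, 0.2577]
tool_rot: [-0.001, 0.003, 1.0, 0.0]
contact_force: [-0.1, 0.2, 0.5]
gripper_width: -0.002
grasp_force: 0.0
```

```bash
python3 - <<'E'
from plant import *
import cv2
for c in("side","top"):
    f=grab_frame(c); cv2.imwrite(f"pics/{c}2.png",cv2.resize(f[:,:,::-1],(800,600)))
E
```

```text
(no output)
```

View pics/top2.png

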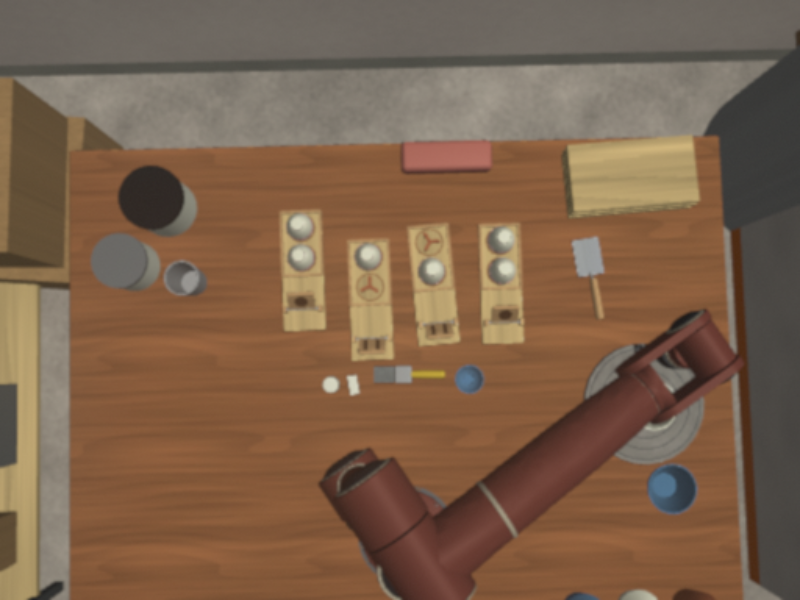

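View pics/side2.png

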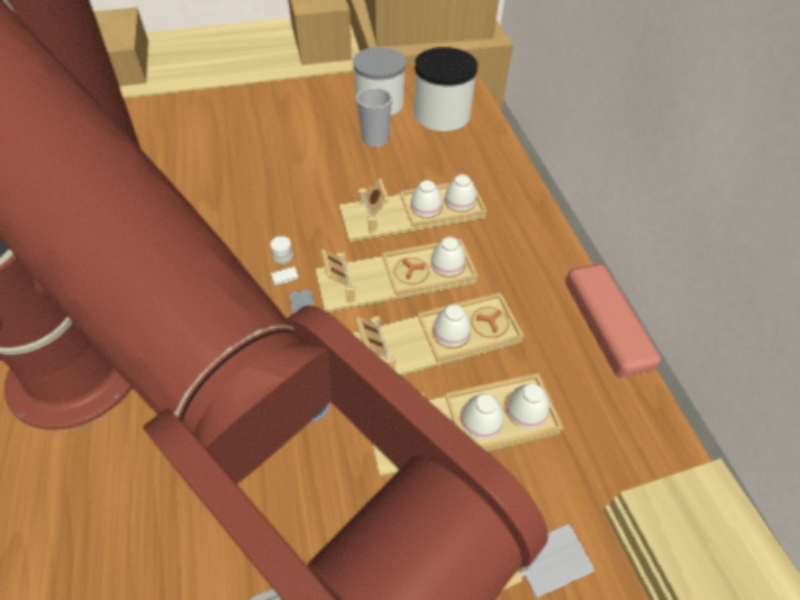

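Top view: the tag at (371,344) now shows bars and the one at (505,314) shows the disc. The other two tags and all the loose things are unchanged, and the arm is clear of everything.

```bash
python3 -c "from plant import *;print(job_done())"
```

```text
the job is handed in; nothing more can be done
None
```

I pushed over the two wrong tags and handed the job in: both full trays now show the disc, the two trays with a stilt show the bars, and the final pictures show nothing else moved.

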